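# Clamp the malt canister shut and hang up its scoop

### The job

Close up the malt powder canister: push its wire clamp up over the lid until it sits fully home in the groove on top of the lid knob, and hang the scoop by the round eye of its handle on the slanted peg on the canister's front, hanging freely. Keep the canister standing about where it is and leave the mixing cup, the tumbler, the sugar bowl and the soda spoon undisturbed.

Things in the scene. Friction and masses are not known exactly. Their poses are not given: they have to be found in the camera images.
- canister: Round steel malt canister, 1.8 kg, loose on the counter, lid on. Tub 130 mm across, 186 high; black lid 135 across, edge to 199 mm, doming up to 227 mm at 16 mm from the axis; on its centre a knob 30 mm across with a groove along the canister's y, floor 260 mm high, rear lip to 271 mm. Origin: centre of the underside, z up; the -x side is the front, with the peg.
- peg: Round steel peg fixed to the canister's front, 8 mm thick, 40 mm long, ending in an 11 mm ball, slanting up and away from the tub, 35 degrees off the vertical. Origin: its root on the tub wall, 168 mm above the canister's underside, 65 mm in front of its axis; z runs along the peg from root to tip, y is the canister's y.
- peg_tip (a point): Centre of the peg's end ball.
- bail (a joint): Angle of the wire clamp, a U of 6 mm wire pivoted on both sides of the canister about an axis along its y. 0 = closed, a hard stop: the U stands straight up over the lid, cross bar in the knob's groove. It grows as the U swings forward (to the canister's -x) and down, to 1.4. Stiff pivots: it stays where left; about 1 N at the bar moves it.
- bail_bar (a point): Middle of the clamp's cross bar, 78 mm from the pivot axis. The bar runs along the canister's y and is straight for 61 mm either side of this point; the U's legs stand at 73 mm either side.
- bail_hinge (a point): Point on the clamp's pivot axis, in the middle of the canister, 185 mm above its underside.
- scoop: Steel scoop, 161 mm long, 0.09 kg, cup open upward: cup 56 mm across, 36 mm high; level flat handle 16 mm wide, 6 mm thick, its middle 32 mm high, from the cup to a round eye of 6 mm wire, 24 mm inside, 36 mm outside. Origin: centre of the cup's underside; x runs along the handle to the eye, z out of the cup's mouth.
- scoop_eye (a point): Centre of the eye, 115 mm along x from the scoop's origin and 32 mm up; the eye lies in the scoop's x-y plane.
- scoop_grip (a point): Point in the middle of the handle's thickness, 54 mm along x from the origin (61 mm from the eye's centre), a good place to grip across the handle's 16 mm width.
- mixing_cup: Ribbed steel mixing cup, open, 100 mm across the rim, 172 mm high. Origin: centre of the underside. A bystander.
- tumbler: Thick glass malt tumbler, 84 mm across, 158 mm high. Origin: centre of the underside. A bystander.
- sugar_bowl: Round ceramic sugar bowl with its lid on, 104 mm across, 108 mm high. Origin: centre of the underside. A bystander.
- soda_spoon: Slim stainless soda spoon, 203 mm long, lying on the counter along its x axis, 12 mm high at most. Origin: on the counter, about the middle of its length. A bystander.
- mixer_corner (a point): Left front corner of the underside of the fixed chrome spindle mixer, a bystander: its base, 33 mm high, reaches from here 200 mm along +x and 165 mm along -y of this point's frame; column on the back 50 mm (far x), motor head 340 to 482 mm high over the whole base.
Things that resemble listed ones, but are neither listed nor needed, are in the scene too. Several things have the shape of the scoop; the one meant has the colours described above.

How it is judged:
By the outcome, as a careful person would: the job done as asked, in the order asked, and still so for the second after the job is handed in, with the robot touching nothing.
It also fails if it takes over 54 s, if anything falls off the work surface, if the arm or the gripper's body presses on something with over 40 N, if the wrist force passes 120 N, or if a joint passes its speed limit or range.

### The arm

A 6-joint arm with a two-finger parallel gripper is mounted at the origin on the work surface. World frame = base frame: x ahead of the robot, y to its left, z up, the work surface at z = 0. Lengths are in m, angles in rad, forces in N, time in s.
With the tool pointing down it reaches from about 0.325 to 0.75 m from the base axis. Payload 7.6 kg.
Tool frame: the origin (TCP) lies where the fingers leave the gripper's body, on its centre line; the fingertips stand 73 mm ahead of it and the grasp point (between the pads) lies 54 mm ahead of it; y points along the fingers, x is the direction in which the jaws open and shut, and the axes are right-handed (so a half turn about y gives the same grasp; the last joint's range is limited). The gripper opens to 85 mm and grips with 20 to 120 N. Pads are 22 mm wide; open, the fingers measure 114 mm over their backs; the gripper's body (76 mm by 85 mm) begins 54 mm behind the grasp point. The pads swing forward as they close: fully open they stand 13 mm farther back than shut.
Start: joints at [-1.377, 0.052, 1.401, -0, 1.689, -0.07], TCP at [0.137, -0.507, 0.304] pointing down, gripper open.
Joint ranges: [-2.9, 2.9], [-0.91, 2.17], [0.12, 2.37], [-1.06, 4.2], [0.26, 2.73], [-2.93, 2.93]. Speed limits (rad/s): [2.57, 2.57, 3.01, 3.14, 3.14, 3.14].

### API

Orientations are given as a unit quaternion [x, y, z, w].
In Python, from cell import status, optics, job gives the robot as it stands.
- The arm moves only by the tool play_rows, never from a script. Its argument "commands" is a list of rows, each a list of 7 numbers: the shift along the tool's x, y, z in units of 0.3 m (1.0 is 0.3 m), then the turn, a rotation vector about the tool's x, y, z in units of 0.1 rad (1.0 is 0.1 rad), then the opening, from 0 (shut) to 1 (fully open). In form: [[dx, dy, dz, wx, wy, wz, claw], ...]. A call has 1 to 5 rows; each row shifts and turns the commanded pose from where the row before left it, along the tool's axes as they then stand; what a row does not reach is not made up. A row lasts 1/12 s, in which the tool goes at most 41.7 mm and 7.16 degrees, less where a joint would pass 70% of its speed; a pose out of reach is approached as far as the arm can. A call with a number of a shift or a turn outside -1 to 1 is refused whole. A call with a gripper value outside its range is refused whole. The fingers move at their own pace and stop on an object; the grip force is fixed at half the most. Time passes only in rows, so rows that do not move let the fingers close. It gives the time, the measured TCP pose, the force and the opening at its end, in the units of the state.
- status.state(): the state, without advancing time (a new reading comes with each control period).
- optics.get_image(name): name is "scene" or "top" or "wrist"; returns (picture, depth): 480x640x3 uint8, red, green, blue; 480x640 float32, m along the optical axis (not along the pixel's ray), 0 where there is no reading.
- optics.get_calibration(name): a dict with "camera_matrix" (3x3 intrinsics, pixels), "R" (3x3) and "t" (3): a world point X has camera coordinates R X + t; the wrist camera has in their place "hand_eye" (4x4, takes a point from camera to tool coordinates, whose origin is the TCP and whose axes are the tool frame's). Camera axes: x right, y down, z forward; pixel columns grow to the right and rows downward; lengths in m; the calibration is good to about 2 mm. A picture is of the moment at which its call begins: read the wrist's pose just before it. get_calibration takes no time and is no camera call.
- job.hand_in(): hands the job in, once; it reports no verdict.
The state is a dict: "time": time; "qpos": joint angles; "qd": joint speeds; "effort": joint torques, N m; "eef_pos": TCP position; "tool_rot": TCP orientation; "wrist_force": force on the tool from outside, world axes, zero at the start; "ft_torque": the same for the moment, N m; "width": finger opening in m.
Only numpy, scipy, OpenCV 4.12 (cv2) and the standard library are available. Lean on these libraries where they do the work, as an engineer would, in place of code of your own. Each camera call takes 0.05 s, during which the arm holds its last target. There are 200 camera calls.

## Working session

There is one attempt and no reset: what is moved stays moved. The work goes in short steps, Python scripts to look and compute and a tool call to move; the robot and the scene stay as the last step left them, time stands still between calls to the robot, and variables do not carry over. Pictures are saved under pics/ and viewed, about 8 in all and at most 12, crops included, and the job is handed in when it is done.

Besides the shell and the picture viewer there is one more tool, called as a command line: name --pt "numbers of a row" for each row, then --argument value for the rest. play_rows: Moves the arm, as the interface text tells. Its arguments: {"type":"object","properties":{"commands":{"type":"array","items":{"type":"array","items":{"type":"number"}}}},"required":["commands"]}

```bash
mkdir -p pics; ls
cat > h.py <<'E'
import numpy as np, cv2
from cell import status, optics, job
from scipy.spatial.transform import Rotation as Ro
def snap(n,f):
    s=status.state(); im,d=optics.get_image(n); cv2.imwrite(f'pics/{f}.png',im[:,:,::-1]); np.savez(f'pics/{f}.npz',im=im,d=d,p=s['eef_pos'],q=s['tool_rot']); return im,d
def cam(n,f=None):
    c=optics.get_calibration(n); K=np.array(c['camera_matrix'])
    if n=='wrist':
        z=np.load(f'pics/{f}.npz'); T=np.eye(4); T[:3,:3]=Ro.from_quat(z['q']).as_matrix(); T[:3,3]=z['p']
        W=T@np.array(c['hand_eye']); return K,W[:3,:3],W[:3,3]
    R=np.array(c['R']); t=np.array(c['t']); return K,R.T,-R.T@t
def ray(C,u,v):
    K,R,o=C; return o, R@np.linalg.inv(K)@np.array([u,v,1.])
def onz(C,u,v,z):
    o,r=ray(C,u,v); return o+r*(z-o[2])/r[2]
def pts(C,d):
    K,R,o=C; v,u=np.mgrid[:d.shape[0],:d.shape[1]]
    p=np.stack([(u-K[0,2])/K[0,0]*d,(v-K[1,2])/K[1,1]*d,d],-1); return p@R.T+o
def proj(C,X):
    K,R,o=C; p=K@(R.T@(np.array(X)-o)); return p[:2]/p[2]
E
python3 - <<'E'
from h import *
print(status.state())
for n in('scene','top'):
    snap(n,n+'0'); K,R,o=cam(n); print(n,K[0,0],o,R[:,2])
print(optics.get_calibration('wrist'))
a=cv2.imread('pics/scene0.png');b=cv2.imread('pics/top0.png')
E
```

```text
pics
{'time': 0.0, 'qpos': array([-1.37728302e+00,  5.28403938e-02,  1.40172922e+00,  1.61739762e-05,
        1.68861821e+00, -7.03038884e-02]), 'qd': array([-0.00058067, -0.00123417,  0.00076087, -0.00040191, -0.00197485,
        0.0005689 ]), 'effort': array([-7.23437097e-04, -3.81662714e+01, -3.60188484e+01, -1.78965283e-04,
        6.12233678e-03,  2.10349720e-05]), 'eef_pos': array([ 0.13688957, -0.50664166,  0.30306818]), 'tool_rot': array([-0.56104202,  0.43031129, -0.42947364,  0.5617975 ]), 'wrist_force': array([0.26991244, 0.31790738, 1.11631605]), 'ft_torque': array([ 0.01066428, -0.03391944,  0.03776622]), 'width': 0.08556540788795193}
scene 470.7138480809111 [1.43780871 0.29423078 0.99793534] [-0.70036319 -0.25116589 -0.66813703]
top 565.9303504809179 [ 0.33558768 -0.02101757  1.39767152] [ 0.16801589 -0.00780451 -0.98575339]
{'camera_matrix': array([[365.43324051,   0.        , 317.99533343],
       [  0.        , 365.43324051, 244.27873927],
       [  0.        ,   0.        ,   1.        ]]), 'hand_eye': array([[ 9.99999763e-01, -4.90250103e-04,  4.84030651e-04,
        -1.19480251e-04],
       [-6.15976664e-04, -3.21585757e-01,  9.46880257e-01,
        -6.95187315e-02],
       [-3.08550780e-04, -9.46880331e-01, -3.21585983e-01,
         8.26823749e-02],
       [ 0.00000000e+00,  0.00000000e+00,  0.00000000e+00,
         1.00000000e+00]])}
```

View pics/scene0.png

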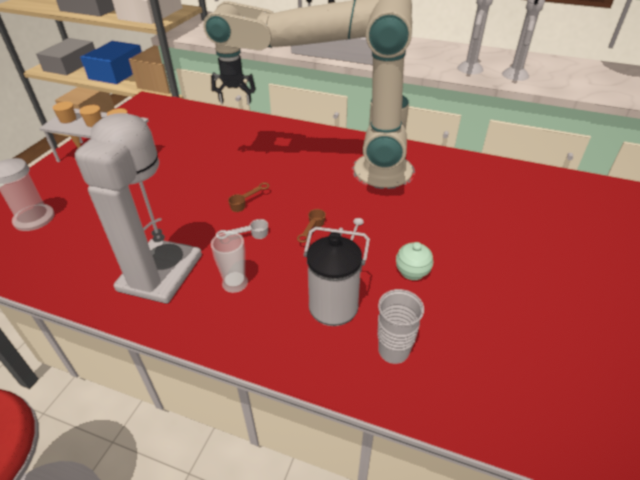

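View pics/top0.png

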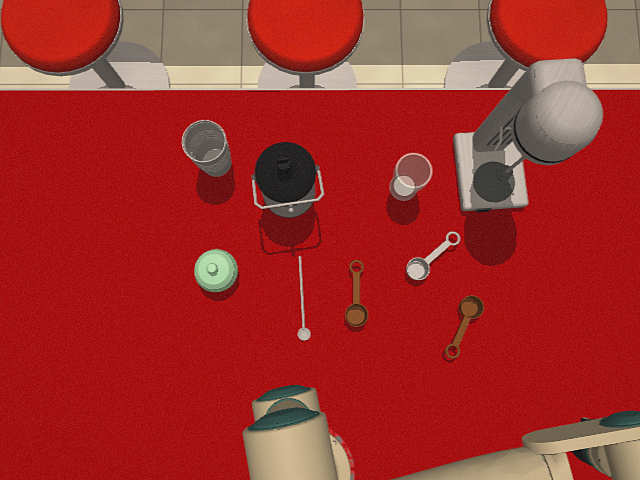

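Run:
```python
from h import *
z=np.load('pics/top0.npz'); C=cam('top'); P=pts(C,z['d']); im=z['im'].astype(int)
def rp(u,v): print((u,v),P[v,u].round(4))
for u,v in [(417,268),(410,262),(453,238),(436,253),(284,165),(283,160),(255,207),(289,208),(320,195),(290,209),(288,215),(304,334),(301,280),(212,268),(404,186),(463,210),(524,207)]: rp(u,v)
# lid: dark pixels
hsv=cv2.cvtColor(z['im'],cv2.COLOR_RGB2HSV)
m=(P[...,2]>0.19)&(P[...,2]<0.235)&(abs(P[...,0]-.6)<.25)&(abs(P[...,1]-.1)<.15)&(hsv[...,2]<60)
v,u=np.nonzero(m);print(len(u),'lid med',P[m].mean(0),[P[m].min(0),P[m].max(0)])
(c,r)=cv2.minEnclosingCircle(np.stack([u,v],1).astype(np.float32));print(c,r,onz(C,*c,.199))
gray=(im.max(2)-im.min(2)<40)
# bail
m=(P[...,2]>0.2)&(P[...,2]<0.3)&(hsv[...,2]>120)&gray&(abs(P[...,0]-.5)<.25)&(abs(P[...,1]-.1)<.12)
for p,q in list(zip(np.argwhere(m),P[m]))[::6]: print(p[::-1],q.round(3))
s=gray&(hsv[...,2]>90); s[:, :398]=0;s[:,470:]=0;s[:225]=0;s[290:]=0
v,u=np.nonzero(s); print('scoop',len(u)); q=P[s]; print(q.mean(0),q.min(0),q.max(0))
cr=np.hstack([cv2.resize(cv2.imread('pics/top0.png')[220:290,395:475],(480,420),interpolation=cv2.INTER_CUBIC),cv2.resize(cv2.imread('pics/top0.png')[140:250,235:340],(320,420),interpolation=cv2.INTER_CUBIC)])
cv2.imwrite('pics/crop.png',cr)
```

```text
(417, 268) [ 0.4787 -0.2806 -0.0024]
(410, 262) [ 0.4926 -0.2619  0.0079]
(453, 238) [ 0.554  -0.3739 -0.0036]
(436, 253) [ 0.511  -0.3207  0.0368]
(284, 165) [0.6677 0.0375 0.2605]
(283, 160) [0.6753 0.0391 0.2709]
(255, 207) [ 0.6357  0.1241 -0.0062]
(289, 208) [0.588  0.0291 0.2054]
(320, 195) [ 0.6159 -0.0377  0.2077]
(290, 209) [0.5861 0.0271 0.2038]
(288, 215) [0.6068 0.0388 0.0336]
(304, 334) [3.188e-01 2.000e-04 3.700e-03]
(301, 280) [0.4491 0.0074 0.0095]
(212, 268) [0.4695 0.2088 0.1062]
(404, 186) [ 0.6495 -0.229   0.1516]
(463, 210) [ 0.6215 -0.3971  0.0162]
(524, 207) [ 0.6319 -0.5562  0.0009]
2678 lid med [0.66569528 0.03768543 0.21112529] [array([ 0.59505255, -0.02725204,  0.19016222]), array([0.73886624, 0.10432067, 0.23471987])]
(285.29998779296875, 173.5) 31.716659545898438 [0.66639233 0.03776852 0.199     ]
[254 192] [0.625 0.105 0.201]
[254 198] [0.611 0.105 0.202]
[255 200] [0.607 0.103 0.2  ]
[308 200] [ 0.605 -0.012  0.209]
[297 201] [0.604 0.012 0.204]
[303 201] [ 0.603 -0.001  0.208]
[309 201] [ 0.603 -0.014  0.208]
[290 202] [0.6   0.027 0.212]
[296 202] [0.6   0.014 0.211]
[302 202] [0.6   0.001 0.21 ]
[256 203] [0.599 0.1   0.207]
[288 203] [0.598 0.031 0.208]
[294 203] [0.598 0.018 0.208]
[256 204] [0.597 0.1   0.208]
[279 204] [0.596 0.05  0.209]
[285 204] [0.596 0.038 0.21 ]
[291 204] [0.597 0.025 0.204]
[271 205] [0.595 0.068 0.205]
[277 205] [0.594 0.055 0.209]
[283 205] [0.593 0.042 0.212]
[263 206] [0.591 0.084 0.213]
[269 206] [0.592 0.072 0.206]
[275 206] [0.592 0.059 0.208]
[261 207] [0.59  0.089 0.209]
[267 207] [0.59  0.076 0.206]
[262 208] [0.587 0.087 0.21 ]
[289 209] [0.586 0.029 0.205]
[292 210] [0.584 0.023 0.203]
scoop 637
[ 0.49614953 -0.30258254  0.02149937] [ 0.33558768 -0.38588924 -0.00436919] [ 0.56378715 -0.02101757  1.39767152]
```

View pics/crop.png

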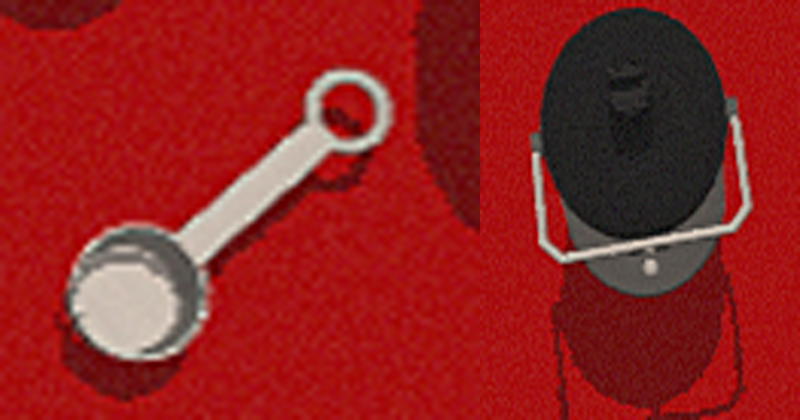

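Run:
```python
from h import *
s=status.state();R=Ro.from_quat(s['tool_rot']).as_matrix();print(R.round(3))
C=cam('top')
for n,(u,v),z in [('eye',(453,238.2),.032),('cup rim',(417.5,267.5),.036),('peg tip',(290,209.5),.201),('knob',(284.5,163.5),.262)]: print(n,onz(C,u,v,z).round(4))
S=cam('scene')
z=np.load('pics/scene0.npz')
for X in [[.554,-.374,.032],[.484,-.284,.032],[.585,.026,.201],[.667,.037,.262],[.597,.027,.21]]: print(proj(S,X).round(1))
# canister yaw from bail
m=np.load('pics/top0.npz');P=pts(C,m['d']);
print('leg pts',P[190,254],P[185,322])
b=np.array([[262,206.8],[270,205.7],[280,204.6],[300,201.7],[308,200.5]]);B=np.array([onz(C,*x,.21) for x in b]);print(B.round(4));l=np.polyfit(B[:,1],B[:,0],1);print(l,-l[0])
cv2.imwrite('pics/sc.png',cv2.resize(cv2.imread('pics/scene0.png')[200:330,215:395],(720,520),interpolation=cv2.INTER_CUBIC))
```

```text
[[ 0.261 -0.     0.965]
 [-0.965  0.001  0.261]
 [-0.001 -1.     0.   ]]
eye [ 0.5479 -0.3649  0.032 ]
cup rim [ 0.476  -0.2747  0.036 ]
peg tip [0.5856 0.0272 0.201 ]
knob [0.6704 0.0364 0.262 ]
[217.3 233.9]
[254.3 226.3]
[339.9 228.8]
[333.8 232.3]
[338.9 229.2]
leg pts [0.63063801 0.10606085 0.19464876] [ 0.6892594  -0.04568979  0.00643165]
[[ 0.5899  0.0868  0.21  ]
 [ 0.5922  0.0697  0.21  ]
 [ 0.5945  0.0483  0.21  ]
 [ 0.6008  0.0054  0.21  ]
 [ 0.6034 -0.0118  0.21  ]]
[-0.13652864  0.60156279] 0.13652864041455542
```

View pics/sc.png

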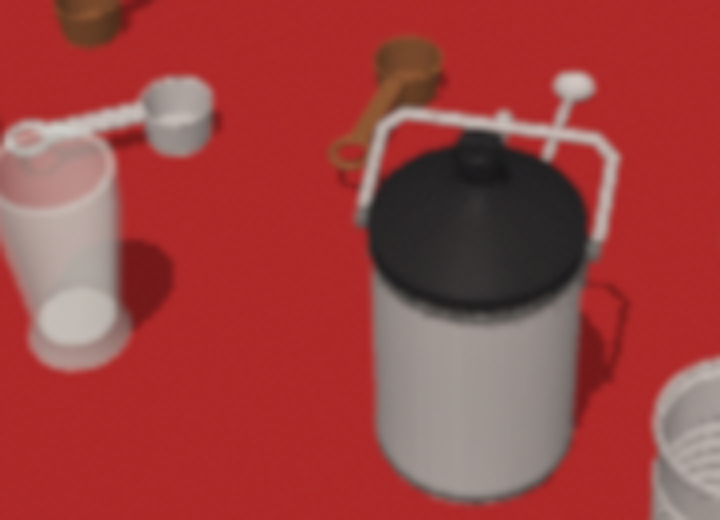

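```bash
cat >> h.py <<'E'
def toolR(T,psi):
    i=np.array([np.cos(psi),np.sin(psi),0]);l=np.array([-np.sin(psi),np.cos(psi),0]);u=np.array([0,0,1.])
    return np.stack([-l,np.sin(T)*i-np.cos(T)*u,np.sin(T)*u+np.cos(T)*i],1)
def plan(wps,claw,start=None):
    s=status.state()
    p,R=(np.array(s['eef_pos']),Ro.from_quat(s['tool_rot'])) if start is None else start
    for (tp,tR,n) in wps:
        tp=np.array(tp);tR=Ro.from_matrix(tR) if not isinstance(tR,Ro) else tR
        w=(R.inv()*tR).as_rotvec()/n
        for k in range(n):
            d=R.inv().apply((tp-p)/(n-k)); r=np.r_[d/.3,w/.1].round(3)
            print(json.dumps([float(x)+0 for x in r]+[claw]),end=',\n' if abs(r).max()<=1 else ' !!\n')
            p=p+R.apply(r[:3]*.3); R=R*Ro.from_rotvec(r[3:]*.1)
        print('--')
import json
E
python3 - <<'E'
from h import *
plan([([.44,0,.36],toolR(.61,.137),17)],0)
E
```

```text
[-0.08, -0.011, 0.083, 0.358, 0.072, -0.024, 0],
[-0.081, -0.008, 0.083, 0.358, 0.072, -0.024, 0],
[-0.082, -0.005, 0.083, 0.358, 0.072, -0.024, 0],
[-0.082, -0.003, 0.082, 0.358, 0.072, -0.024, 0],
[-0.083, 0.0, 0.082, 0.358, 0.072, -0.024, 0],
[-0.083, 0.003, 0.081, 0.358, 0.072, -0.024, 0],
[-0.084, 0.005, 0.08, 0.358, 0.072, -0.024, 0],
[-0.085, 0.008, 0.08, 0.358, 0.072, -0.024, 0],
[-0.085, 0.011, 0.079, 0.358, 0.072, -0.024, 0],
[-0.086, 0.013, 0.077, 0.358, 0.072, -0.024, 0],
[-0.086, 0.016, 0.076, 0.358, 0.072, -0.024, 0],
[-0.087, 0.018, 0.075, 0.358, 0.072, -0.024, 0],
[-0.087, 0.021, 0.074, 0.358, 0.072, -0.024, 0],
[-0.088, 0.023, 0.072, 0.358, 0.072, -0.024, 0],
[-0.089, 0.026, 0.071, 0.358, 0.072, -0.024, 0],
[-0.089, 0.028, 0.069, 0.358, 0.072, -0.024, 0],
[-0.09, 0.03, 0.068, 0.358, 0.072, -0.024, 0],
--
```

play_rows --pt "-0.08 -0.01 0.083 0.36 0.07 -0.02 0" --pt "-0.08 -0.01 0.083 0.36 0.07 -0.02 0" --pt "-0.08 -0.005 0.083 0.36 0.07 -0.02 0" --pt "-0.08 0 0.082 0.36 0.07 -0.02 0" --pt "-0.083 0 0.082 0.36 0.07 -0.02 0"

```text
time: 0.52
eef_pos: [0.2269, -0.3577, 0.3194]
tool_rot: [-0.502, 0.397, -0.48, 0.6]
wrist_force: [0.5, -0.3, 0.4]
width: 0.0255
```

play_rows --pt "-0.083 0 0.08 0.36 0.07 -0.02 0" --pt "-0.084 0.005 0.08 0.36 0.07 -0.02 0" --pt "-0.085 0.01 0.08 0.36 0.07 -0.02 0" --pt "-0.085 0.01 0.08 0.36 0.07 -0.02 0" --pt "-0.086 0.013 0.077 0.36 0.07 -0.02 0"

```text
time: 0.93
eef_pos: [0.3156, -0.2084, 0.3375]
tool_rot: [-0.44, 0.36, -0.525, 0.633]
wrist_force: [0.5, 0.1, 0.3]
width: 0.0002
```

play_rows --pt "-0.086 0.016 0.076 0.36 0.07 -0.02 0" --pt "-0.087 0.018 0.075 0.36 0.07 -0.02 0" --pt "-0.087 0.021 0.074 0.36 0.07 -0.02 0" --pt "-0.088 0.023 0.072 0.36 0.07 -0.02 0" --pt "-0.089 0.026 0.071 0.36 0.07 -0.02 0"

```text
time: 1.35
eef_pos: [0.4041, -0.0592, 0.3549]
tool_rot: [-0.374, 0.319, -0.566, 0.662]
wrist_force: [0.1, -1.5, -0.3]
width: 0.0001
```

play_rows --pt "-0.09 0.03 0.07 0.36 0.07 -0.02 0" --pt "-0.09 0.03 0.07 0.36 0.07 -0.02 0" --pt "0 0 0 0 0 0 0"

```text
time: 1.6
eef_pos: [0.4411, 0.0044, 0.3617]
tool_rot: [-0.347, 0.302, -0.578, 0.674]
wrist_force: [-0.2, -0.1, -0.5]
width: -0.0002
```

Run:
```python
from h import *
snap('wrist','w1'); s=status.state(); R=Ro.from_quat(s['tool_rot']).as_matrix(); print(s['time'],s['eef_pos'],R.round(3),s['width'],s['qpos'].round(2),s['wrist_force'])
```

```text
1.65 [0.44039804 0.0023143  0.36132344] [[ 0.148  0.568  0.81 ]
 [-0.989  0.088  0.119]
 [-0.004 -0.819  0.574]] -0.00038204971410583705 [-0.16 -0.56  1.87  0.19  1.25  1.25] [-0.80035757  0.59125933  0.18242075]
```

View pics/w1.png

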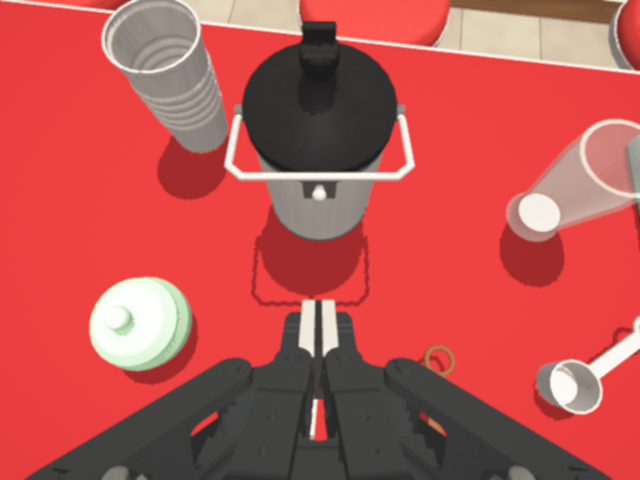

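```bash
cat >> h.py <<'E'
def tri(rays):
    A=np.zeros((3,3));b=np.zeros(3)
    for o,r in rays:
        r=r/np.linalg.norm(r);M=np.eye(3)-np.outer(r,r);A+=M;b+=M@o
    X=np.linalg.solve(A,b); return X,[np.linalg.norm(np.cross(X-o,r/np.linalg.norm(r))) for o,r in rays]
E
python3 - <<'E'
from h import *
im=np.load('pics/w1.npz')['im'];C=cam('wrist','w1');T=cam('top')
g=im.min(2)
def cen(im,u0,u1,v0,v1,th):
    g=im.min(2)[v0:v1,u0:u1];v,u=np.nonzero(g>th);return u.mean()+u0,v.mean()+v0,len(u)
print('ball w',cen(im,311,328,187,201,170))
t=np.load('pics/top0.npz')['im'];print('ball t',cen(t,286,294,206,213,140), t[204:214,286:295].min(2))
# bar line in wrist
L=[]
for u in list(range(250,390,10)):
    c=g[168:186,u].astype(float);w=np.clip(c-150,0,None);L.append((u,168+(w*np.arange(18)).sum()/w.sum()))
L=np.array(L);pw=np.polyfit(L[:,0],L[:,1],1);print('bar w',pw,np.ptp(L[:,1]-np.polyval(pw,L[:,0])))
o,r1=ray(C,250,np.polyval(pw,250));_,r2=ray(C,390,np.polyval(pw,390));n=np.cross(r1,r2)
gt=t.min(2);B=[]
for u in range(263,312,3):
    v0=int(205-(u-280)*.15);c=gt[v0-3:v0+5,u].astype(float);w=np.clip(c-70,0,None)
    v=v0-3+(w*np.arange(8)).sum()/w.sum()
    ot,rt=ray(T,u,v);B.append(ot+rt*(n@(o-ot))/(n@rt))
B=np.array(B);print(B[::4].round(4),B.mean(0));l=np.polyfit(B[:,1],B[:,0],1);print(l)
print('yaw from wrist-only at z.21',[onz(C,u,np.polyval(pw,u),.21) for u in(245,319,395)])
X=tri([ray(C,319,194),ray(T,290,209.3)]);print('peg',X)
d=np.load('pics/w1.npz')['d'];P=pts(C,d)
for u,v in [(319,177),(270,177),(370,177),(319,194),(320,40),(320,55),(320,27)]:print(u,v,P[v,u].round(4))
lid=(P[...,2]>.19)&(P[...,2]<.23)&(im.max(2)<70)&(abs(P[...,0]-.667)<.1)&(abs(P[...,1]-.037)<.09)
v,u=np.nonzero(lid);print(P[lid].min(0),P[lid].max(0),len(u))
e=P[lid&(P[...,2]<.203)][:,:2]; A=np.c_[2*e,np.ones(len(e))];x=np.linalg.lstsq(A,(e**2).sum(1),rcond=None)[0];print('circle',x[:2],np.sqrt(x[2]+x[:2]@x[:2]))
E
```

```text
ball w (np.float64(318.85714285714283), np.float64(193.4047619047619), 126)
ball t (np.float64(290.6666666666667), np.float64(209.11111111111111), 9) [[176 167 150 134 131 111  83  62  46]
 [ 74  52  61  98 137 129  69  34  56]
 [ 42  47  73  76  79  97  88  80  80]
 [ 85  83  77  84  80  79  75  75  81]
 [ 86  80  66 139 170 177 127  81  80]
 [ 73  77  98 150 177 174 150 104  77]
 [ 82  78 101 140 164 166 144  98  77]
 [ 83  74  77 113 136 136 117  87  81]
 [ 78  77  78  79  83  77  73  73  75]
 [ 79  75  75  76  76  78  79  81  78]]
bar w [-1.09123427e-05  1.75514895e+02] 0.2713173024024229
[[ 0.5891  0.0846  0.2104]
 [ 0.5935  0.059   0.2091]
 [ 0.5964  0.0332  0.211 ]
 [ 0.6002  0.0075  0.211 ]
 [ 0.6049 -0.0182  0.2091]] [0.59662712 0.03322954 0.21051581]
[-0.14705756  0.60151377]
yaw from wrist-only at z.21 [array([0.58933474, 0.08449052, 0.21      ]), array([0.59769576, 0.02779294, 0.21      ]), array([ 0.60626512, -0.03031739,  0.21      ])]
peg (array([0.58600249, 0.02660922, 0.2016074 ]), [np.float64(0.0005371805839965594), np.float64(0.0005371805839965513)])
319 177 [0.5972 0.0277 0.2086]
270 177 [0.5909 0.0651 0.2101]
370 177 [ 0.602  -0.0113  0.2104]
319 194 [0.5843 0.0258 0.2055]
320 40 [0.6761 0.0387 0.2606]
320 55 [0.6639 0.0369 0.2599]
320 27 [0.6772 0.0388 0.2702]
[ 0.60526753 -0.027282    0.19003112] [0.731685   0.1037382  0.22998071] 14307
circle [0.67088459 0.03888314] 0.06347085422712291
```

```bash
cat >> h.py <<'E'
AX=np.array([.671,.039,0]);PSI=.147
i_=np.array([np.cos(PSI),np.sin(PSI),0]);l_=np.array([-np.sin(PSI),np.cos(PSI),0]);u_=np.array([0,0,1.])
def push(th,back=.014,lat=-.040,T=.785,e=.010):
    b=AX-.078*np.sin(th)*i_+(.185+.078*np.cos(th))*u_
    y=np.sin(T)*i_-np.cos(T)*u_;n=np.cos(T)*i_+np.sin(T)*u_
    return b-back*n+(e-.073)*y+lat*l_
E
python3 - <<'E'
from h import *
R=toolR(.785,PSI)
print(push(1.24,.044),push(1.24),push(0))
plan([(push(1.24,.044),R,6)]+[(push(1.24,.018),R,2)],0)
plan([(push(t),R,1) for t in (1.18,1.08,.98,.88,.78,.68,.58,.48,.38,.29,.2,.12,.05)],0,(push(1.24,.018),Ro.from_matrix(R)))
E
```

```text
[ 0.52904419 -0.02245523  0.22379926] [ 0.55003697 -0.01934687  0.24500402] [ 0.62301249 -0.00854152  0.29766991]
[0.021, 0.089, -0.006, 0.289, -0.003, -0.006, 0],
[0.021, 0.089, -0.008, 0.289, -0.003, -0.006, 0],
[0.021, 0.089, -0.011, 0.289, -0.003, -0.006, 0],
[0.021, 0.089, -0.013, 0.289, -0.003, -0.006, 0],
[0.021, 0.088, -0.016, 0.289, -0.003, -0.006, 0],
[0.021, 0.087, -0.018, 0.289, -0.003, -0.006, 0],
--
[0.0, 0.0, 0.043, -0.001, 0.001, 0.0, 0],
[0.0, 0.0, 0.043, -0.001, 0.001, 0.0, 0],
--
[0.0, -0.006, 0.028, 0.0, 0.0, 0.0, 0],
--
[0.0, -0.009, 0.024, 0.0, 0.0, 0.0, 0],
--
[0.0, -0.007, 0.025, 0.0, 0.0, 0.0, 0],
--
[0.0, -0.003, 0.026, 0.0, 0.0, 0.0, 0],
--
[0.0, -0.001, 0.026, 0.0, 0.0, 0.0, 0],
--
[0.0, 0.001, 0.026, 0.0, 0.0, 0.0, 0],
--
[0.0, 0.004, 0.026, 0.0, 0.0, 0.0, 0],
--
[0.0, 0.007, 0.025, 0.0, 0.0, 0.0, 0],
--
[0.0, 0.009, 0.024, 0.0, 0.0, 0.0, 0],
--
[0.0, 0.01, 0.021, 0.0, 0.0, 0.0, 0],
--
[0.0, 0.012, 0.02, 0.0, 0.0, 0.0, 0],
--
[0.0, 0.012, 0.017, 0.0, 0.0, 0.0, 0],
--
[0.0, 0.012, 0.014, 0.0, 0.0, 0.0, 0],
--
```

play_rows --pt "0.021 0.089 -0.006 0.29 0 -0.006 0" --pt "0.021 0.089 -0.008 0.29 0 -0.006 0" --pt "0.021 0.089 -0.011 0.29 0 -0.006 0" --pt "0.021 0.089 -0.013 0.29 0 -0.006 0" --pt "0.021 0.088 -0.016 0.29 0 -0.006 0"

```text
time: 2.07
eef_pos: [0.5141, -0.0232, 0.2459]
tool_rot: [-0.298, 0.26, -0.603, 0.693]
wrist_force: [1.7, 0.8, 0.0]
width: 0.0006
```

play_rows --pt "0.021 0.087 -0.018 0.29 0 -0.006 0" --pt "0 0 0 0 0 0 0" --pt "0 0 0 0 0 0 0"

```text
time: 2.32
eef_pos: [0.528, -0.0269, 0.2227]
tool_rot: [-0.289, 0.253, -0.606, 0.696]
wrist_force: [0.2, 0.7, -0.1]
width: 0.0001
```

Run:
```python
from h import *
s=status.state(); print(s['time'],s['eef_pos'],push(1.24,.044),(Ro.from_quat(s['tool_rot']).inv()*Ro.from_matrix(toolR(.785,PSI))).as_rotvec())
snap('wrist','w2')
```

```text
2.3167 [ 0.52796117 -0.02693933  0.22265763] [ 0.52904419 -0.02245523  0.22379926] [ 0.00346953 -0.00784429  0.00489939]
```

View pics/w2.png

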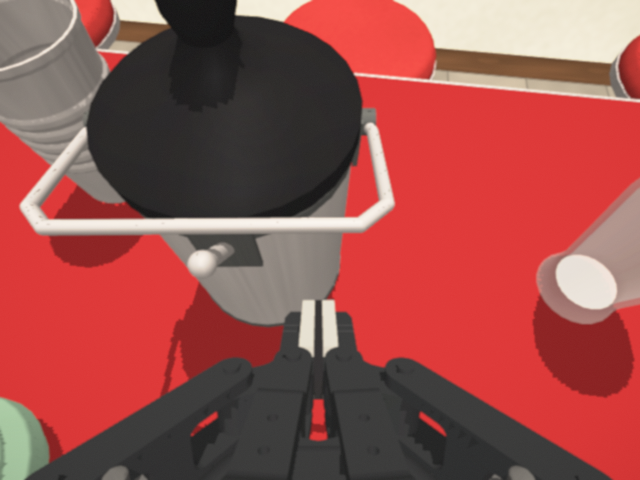

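play_rows --pt "-0.006 0 0.045 0 0 0 0" --pt "-0.006 0 0.045 0 0 0 0" --pt "0 -0.006 0.028 0 0 0 0" --pt "0 -0.009 0.024 0 0 0 0" --pt "0 -0.007 0.025 0 0 0 0"

```text
time: 2.78
eef_pos: [0.5586, -0.0182, 0.2664]
tool_rot: [-0.288, 0.25, -0.606, 0.698]
wrist_force: [-0.7, -0.9, -0.4]
width: 0.0003
```

play_rows --pt "0 -0.003 0.026 0 0 0 0" --pt "0 -0.001 0.026 0 0 0 0" --pt "0 0.001 0.026 0 0 0 0" --pt "0 0.004 0.026 0 0 0 0" --pt "0 0.007 0.025 0 0 0 0"

```text
time: 3.2
eef_pos: [0.5881, -0.0139, 0.291]
tool_rot: [-0.288, 0.251, -0.606, 0.698]
wrist_force: [-1.4, -0.9, 0.0]
width: 0.0002
```

play_rows --pt "0 0.009 0.024 0 0 0 0" --pt "0 0.01 0.021 0 0 0 0" --pt "0 0.012 0.02 0 0 0 0" --pt "0 0.012 0.017 0 0 0 0" --pt "0 0 0 0 0 0 0"

```text
time: 3.62
eef_pos: [0.6146, -0.0102, 0.2986]
tool_rot: [-0.288, 0.251, -0.606, 0.698]
wrist_force: [-0.5, 0.2, -0.7]
width: 0.0001
```

Run:
```python
from h import *
s=status.state(); print(s['time'],s['eef_pos'],push(.12),push(0),s['wrist_force'])
snap('wrist','w3')
```

```text
3.6167 [ 0.614589   -0.0101771   0.29862178] [ 0.61377565 -0.00990921  0.29710898] [ 0.62301249 -0.00854152  0.29766991] [-0.53523194  0.20351003 -0.69689166]
```

View pics/w3.png

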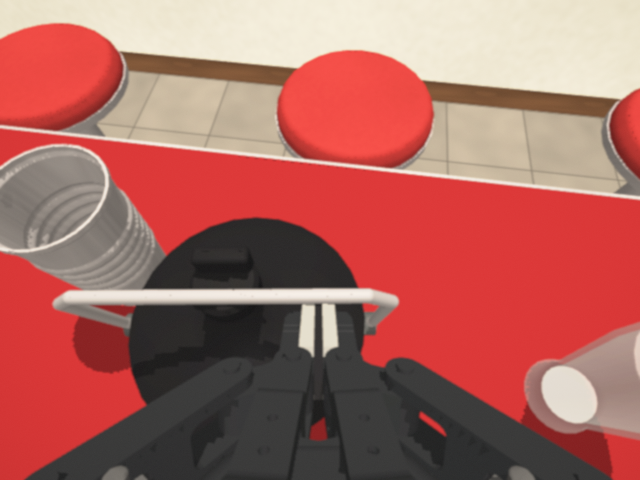

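play_rows --pt "0 0.006 0.006 0 0 0 0" --pt "0 0.006 0.006 0 0 0 0" --pt "0 0 0 0 0 0 0"

```text
time: 3.92
eef_pos: [0.6189, -0.0096, 0.2985]
tool_rot: [-0.288, 0.251, -0.606, 0.697]
wrist_force: [0.5, 0.3, -0.3]
width: 0.0
```

play_rows --pt "0 0.005 0.005 0 0 0 0" --pt "0 0 0 0 0 0 0"

```text
time: 4.08
eef_pos: [0.6209, -0.0093, 0.2987]
tool_rot: [-0.288, 0.251, -0.606, 0.698]
wrist_force: [-1.2, 0.4, -0.5]
width: 0.0002
```

play_rows --pt "0 0.003 0.003 0 0 0 0" --pt "0 0 0 0 0 0 0"

```text
time: 4.25
eef_pos: [0.6222, -0.0091, 0.2987]
tool_rot: [-0.288, 0.251, -0.606, 0.698]
wrist_force: [-0.4, -0.4, 0.2]
width: 0.0002
```

Run:
```python
from h import *
s=status.state(); print(s['time'],s['eef_pos'],push(0),s['wrist_force'])
im,d=snap('wrist','w4');C=cam('wrist','w4');P=pts(C,d)
g=im.min(2)
for u in (100,160,200,270,380):
    v=np.nonzero(g[:330,u]>150)[0]; v=v[(v>240)]; 
    if len(v): vm=int(v.mean()); X=P[vm,u]; print(u,vm,len(v),X.round(4),((X-AX)@i_).round(4))
X=P[200:300,200:260].reshape(-1,3);
k=X[(X[:,2]>.255)];print(((k-AX)@i_).min(),((k-AX)@i_).max(),k[:,2].max())
```

```text
4.25 [ 0.62215264 -0.00914236  0.29873463] [ 0.62301249 -0.00854152  0.29766991] [-0.43746708 -0.37090046  0.21062711]
100 298 13 [0.6639 0.0848 0.2657] -0.0003
160 298 13 [0.6671 0.0608 0.2662] -0.0007
200 298 13 [0.6695 0.0453 0.2654] -0.0006
270 297 13 [0.6739 0.0177 0.2649] -0.0002
380 300 11 [ 0.6802 -0.0268  0.261 ] -0.0006
-0.046549633526166416 0.012960009631968066 0.4062285479597009
```

play_rows --pt "0 0.003 0.003 0 0 0 0" --pt "0 0 0 0 0 0 0"

```text
time: 4.47
eef_pos: [0.6234, -0.009, 0.2988]
tool_rot: [-0.288, 0.251, -0.606, 0.698]
wrist_force: [-0.9, -0.4, -0.5]
width: 0.0002
```

play_rows --pt "0 0.003 0.003 0 0 0 0" --pt "0 0 0 0 0 0 0"

```text
time: 4.63
eef_pos: [0.6245, -0.0088, 0.2982]
tool_rot: [-0.289, 0.251, -0.606, 0.697]
wrist_force: [-3.6, -0.5, -1.2]
width: -0.0
```

play_rows --pt "0 0.002 0.002 0 0 0 0" --pt "0 0 0 0 0 0 0"

```text
time: 4.8
eef_pos: [0.6253, -0.0087, 0.2983]
tool_rot: [-0.289, 0.251, -0.606, 0.697]
wrist_force: [-4.1, -2.3, -1.0]
width: 0.0001
```

play_rows --pt "0 0 -0.04 0 0 0 0" --pt "0 -0.09 -0.09 0 0 0 0" --pt "0 -0.09 -0.07 0 0 0 0" --pt "0 -0.09 -0.07 0 0 0 0" --pt "0 0 0 0 0 0 0"

```text
time: 5.22
eef_pos: [0.509, -0.0249, 0.3002]
tool_rot: [-0.287, 0.249, -0.607, 0.698]
wrist_force: [1.2, 0.8, 0.1]
width: 0.0001
```

Run:
```python
from h import *
s=status.state(); print(s['time'],s['eef_pos'],s['wrist_force'])
im,d=snap('wrist','w5');C=cam('wrist','w5');P=pts(C,d)
it,dt=snap('top','t5');T=cam('top');PT=pts(T,dt)
cv2.imwrite('pics/c5.png',np.hstack([im[:400,:,::-1][:, 100:500],cv2.resize(it[130:250,235:340,::-1],(350,400),interpolation=cv2.INTER_CUBIC)]))
```

```text
5.2167 [ 0.50899532 -0.02489797  0.30024076] [1.18846189 0.81544035 0.129868  ]
```

View pics/c5.png

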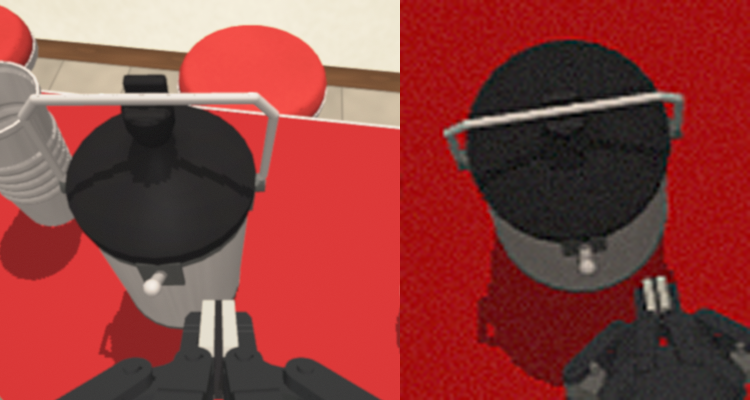

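Run:
```python
from h import *
z=np.load('pics/w5.npz');im=z['im'];P=pts(cam('wrist','w5'),z['d']);C=cam('wrist','w5');T=cam('top');t=np.load('pics/t5.npz')['im']
g=im.min(2).astype(float);L=[]
for u in list(range(150,218,8))+list(range(285,345,8)):
    c=g[90:112,u];w=np.clip(c-120,0,None);L.append((u,90+(w*np.arange(22)).sum()/w.sum()))
L=np.array(L);pw=np.polyfit(L[:,0],L[:,1],1);print(pw,(L[:,1]-np.polyval(pw,L[:,0])).round(1))
o,r1=ray(C,150,np.polyval(pw,150));_,r2=ray(C,340,np.polyval(pw,340));n=np.cross(r1,r2)
gt=t.min(2).astype(float);B=[]
for u in range(256,314,3):
    v0=int(round(164.5-(u-275)*.15));c=gt[v0-4:v0+5,u];w=np.clip(c-60,0,None)
    v=v0-4+(w*np.arange(9)).sum()/w.sum();ot,rt=ray(T,u,v);B.append(ot+rt*(n@(o-ot))/(n@rt))
B=np.array(B);print(B[::4].round(4),B.mean(0).round(4));l=np.polyfit(B[:,1],B[:,0],1);print('yaw',-l[0])
b=im[278:296,242:262].min(2);v,u=np.nonzero(b>150);uw,vw=u.mean()+242,v.mean()+278
a=gt[204:215,286:297];v,u=np.nonzero(a>125);ut,vt=u.mean()+286,v.mean()+204
X,e=tri([ray(C,uw,vw),ray(T,ut,vt)]);print('peg',(uw,vw),(ut,vt),X.round(4),e)
y=X[1]; 
for yy in (.03,.04):print(np.polyval(l,yy)-X[0])
q=np.array([np.polyval(l,.04),.04,0]);print('radial peg->bar',(q-X)@i_)
k=(P[...,2]>.24)&(P[...,2]<.28)&(im.max(2)<80)&(abs(P[...,0]-.68)<.05);print('knob z max',np.percentile(P[k][:,2],[5,50,95]),P[k].mean(0))
```

```text
[1.83098172e-02 9.24033161e+01] [ 0.5  0.2  0.1  0.2  0.2 -0.  -0.2 -0.4 -0.6 -1.1 -0.6  0.4  0.3  0.2
  0.7  0.6 -0.4]
[[ 0.6629  0.095   0.2667]
 [ 0.6671  0.0704  0.2656]
 [ 0.6709  0.0456  0.2648]
 [ 0.6748  0.0208  0.2638]
 [ 0.6792 -0.0041  0.2625]] [0.6725 0.0363 0.2643]
yaw 0.16241751158360077
peg (np.float64(251.8050847457627), np.float64(285.74152542372883)) (np.float64(290.5), np.float64(208.5)) [0.5882 0.0265 0.1973] [np.float64(0.00045207577108464565), np.float64(0.0004520757710846977)]
0.08527907246940614
0.08365489735357012
radial peg->bar 0.08473412252578418
knob z max [0.24496109 0.25917619 0.27035546] [0.6671183  0.03670578 0.25866774]
```

Run:
```python
from h import *
plan([([.510,-.317,.24],toolR(0,-.897),14)],.6)
```

```text
[0.069, 0.003, -0.017, -0.512, 0.7, -0.291, 0.6],
[0.07, 0.006, -0.012, -0.512, 0.7, -0.291, 0.6],
[0.07, 0.008, -0.007, -0.512, 0.7, -0.291, 0.6],
[0.07, 0.011, -0.002, -0.512, 0.7, -0.291, 0.6],
[0.07, 0.012, 0.004, -0.512, 0.7, -0.291, 0.6],
[0.069, 0.014, 0.009, -0.512, 0.7, -0.291, 0.6],
[0.068, 0.016, 0.015, -0.512, 0.7, -0.291, 0.6],
[0.066, 0.017, 0.021, -0.512, 0.7, -0.291, 0.6],
[0.064, 0.017, 0.026, -0.512, 0.7, -0.291, 0.6],
[0.061, 0.018, 0.031, -0.512, 0.7, -0.291, 0.6],
[0.058, 0.018, 0.036, -0.512, 0.7, -0.291, 0.6],
[0.055, 0.017, 0.041, -0.512, 0.7, -0.291, 0.6],
[0.052, 0.016, 0.046, -0.512, 0.7, -0.291, 0.6],
[0.048, 0.016, 0.05, -0.512, 0.7, -0.291, 0.6],
--
```

play_rows --pt "0.07 0.003 -0.017 -0.51 0.7 -0.29 0.6" --pt "0.07 0.006 -0.012 -0.51 0.7 -0.29 0.6" --pt "0.07 0.008 -0.007 -0.51 0.7 -0.29 0.6" --pt "0.07 0.01 -0.002 -0.51 0.7 -0.29 0.6" --pt "0.07 0.012 0.004 -0.51 0.7 -0.29 0.6"

```text
time: 5.73
eef_pos: [0.5123, -0.1303, 0.277]
tool_rot: [0.282, -0.423, 0.659, -0.555]
wrist_force: [0.2, -0.6, 0.6]
width: 0.0509
```

play_rows --pt "0.07 0.014 0.01 -0.51 0.7 -0.29 0.6" --pt "0.068 0.016 0.015 -0.51 0.7 -0.29 0.6" --pt "0.066 0.017 0.02 -0.51 0.7 -0.29 0.6" --pt "0.064 0.017 0.026 -0.51 0.7 -0.29 0.6" --pt "0.06 0.018 0.03 -0.51 0.7 -0.29 0.6"

```text
time: 6.15
eef_pos: [0.5118, -0.2348, 0.2546]
tool_rot: [0.26, -0.571, 0.677, -0.384]
wrist_force: [0.0, 0.5, 0.1]
width: 0.0512
```

play_rows --pt "0.058 0.018 0.036 -0.51 0.7 -0.29 0.6" --pt "0.055 0.017 0.04 -0.51 0.7 -0.29 0.6" --pt "0.052 0.016 0.046 -0.51 0.7 -0.29 0.6" --pt "0.048 0.016 0.05 -0.51 0.7 -0.29 0.6" --pt "0 0 0 0 0 0 0.6"

```text
time: 6.57
eef_pos: [0.5105, -0.3199, 0.2344]
tool_rot: [-0.234, 0.67, -0.666, 0.231]
wrist_force: [0.1, -0.7, -0.7]
width: 0.0513
```

Run:
```python
from h import *
s=status.state(); print(s['time'],s['eef_pos'],Ro.from_quat(s['tool_rot']).as_matrix().round(3),s['width'],s['qpos'].round(2))
snap('wrist','w6')
C=cam('wrist','w6');print([proj(C,x).round() for x in ([.548,-.365,.032],[.476,-.275,.036],[.51,-.317,.032])])
```

```text
6.5667 [ 0.51050872 -0.31988307  0.2344161 ] [[-0.784 -0.006  0.62 ]
 [-0.62   0.003 -0.784]
 [ 0.003 -1.    -0.006]] 0.05134162689890333 [-0.62  0.3   1.26 -0.    1.59  1.85]
[array([315., 154.]), array([316., 299.]), array([315., 234.])]
```

View pics/w6.png

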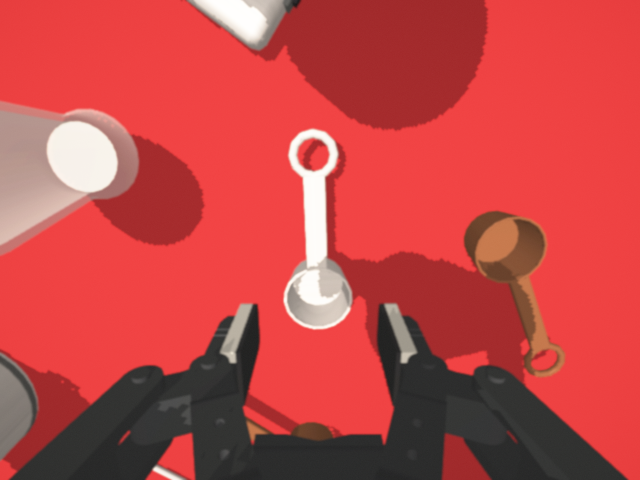

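Run:
```python
from h import *
C=cam('wrist','w6');T=cam('top');P=pts(C,np.load('pics/w6.npz')['d'])
im=np.load('pics/w6.npz')['im']
m=((im.min(2)>120)*255).astype(np.uint8);m[:125]=0;m[180:]=0;m[:,:280]=0;m[:,350:]=0
k,_=cv2.findContours(m,cv2.RETR_EXTERNAL,cv2.CHAIN_APPROX_NONE);k=np.vstack(k)[:,0];k=k[k[:,1]<170];print(k.min(0),k.max(0))
eye=(k[:,0].min()+k[:,0].max())/2, k[:,1].min()+(k[:,0].max()-k[:,0].min())/2;print(eye)
E,e=tri([ray(C,*eye),ray(T,453,238.2)]);Q,f=tri([ray(C,317.5,297),ray(T,417.5,267.5)]);print(E,e,Q,f)
E=onz(C,*eye,.032);Q=onz(C,317.5,297,.036);print(E,Q,np.linalg.norm((E-Q)[:2]),np.arctan2(*(E-Q)[1::-1]))
print([P[v,u].round(4) for u,v in((315,200),(316,240),(314,134))])
a=np.arctan2(*(E-Q)[1::-1]);G=E-.061*np.array([np.cos(a),np.sin(a),0]);print(G,a)
t=G+[0,0,.054];print(t)
plan([(t+[0,0,.03],toolR(0,a),4),(t,toolR(0,a),2)],.6)
```

```text
[288 128] [337 169]
(np.float64(312.5), np.float64(152.5))
[ 0.54904847 -0.36482873  0.03028789] [np.float64(0.0009913241200575843), np.float64(0.0009913241200575531)] [ 0.47582797 -0.27555091  0.03317621] [np.float64(0.0005371874161797406), np.float64(0.0005371874161797309)]
[ 0.54997059 -0.36443912  0.032     ] [ 0.47629474 -0.27699788  0.036     ] 0.11434203384818707 -0.870628339851308
[array([ 0.5273, -0.3386,  0.0344]), array([ 0.5073, -0.3144,  0.0347]), array([ 0.5571, -0.3753,  0.0348])]
[ 0.51066547 -0.31779035  0.032     ] -0.870628339851308
[ 0.51066547 -0.31779035  0.086     ]
[0.0, 0.099, 0.0, 0.01, -0.067, 0.001, 0.6],
[0.0, 0.099, 0.0, 0.01, -0.067, 0.001, 0.6],
[-0.001, 0.1, 0.0, 0.01, -0.067, 0.001, 0.6],
[0.0, 0.099, 0.0, 0.01, -0.067, 0.001, 0.6],
--
[0.0, 0.05, 0.0, 0.0, 0.001, -0.001, 0.6],
[0.0, 0.05, 0.0, 0.0, 0.001, -0.001, 0.6],
--
```

play_rows --pt "0 0.1 0 0.01 -0.067 0 0.6" --pt "0 0.1 0 0.01 -0.067 0 0.6" --pt "0 0.1 0 0.01 -0.067 0 0.6" --pt "0 0.095 0 0.01 -0.067 0 0.6" --pt "0 0.05 0 0 0 0 0.6"

```text
time: 7.03
eef_pos: [0.5095, -0.3149, 0.1005]
tool_rot: [-0.244, 0.664, -0.663, 0.244]
wrist_force: [-0.3, 0.6, -1.1]
width: 0.0512
```

play_rows --pt "0 0.05 0 0 0 0 0.6" --pt "0 0 0 0 0 0 0.6"

```text
time: 7.2
eef_pos: [0.5093, -0.3149, 0.0858]
tool_rot: [-0.244, 0.664, -0.663, 0.244]
wrist_force: [0.2, -0.1, -1.4]
width: 0.0511
```

play_rows --pt "0 0 0 0 0 0 0" --pt "0 0 0 0 0 0 0" --pt "0 0 0 0 0 0 0" --pt "0 0 0 0 0 0 0" --pt "0 0 0 0 0 0 0"

```text
time: 7.62
eef_pos: [0.5108, -0.3172, 0.0913]
tool_rot: [0.242, -0.662, 0.666, -0.244]
wrist_force: [2.6, -0.1, 3.8]
width: 0.0143
```

Run:
```python
from h import *
s=status.state(); print(s['time'],s['eef_pos'],s['width'],s['wrist_force'])
```

```text
7.6167 [ 0.51075337 -0.31717159  0.09132252] 0.014314169262096875 [ 2.55764425 -0.09991813  3.81576383]
```

play_rows --pt "0 -0.1 0 0 0 0 0" --pt "0 -0.13 0 0 0 0 0" --pt "0 -0.13 0 0 0 0 0" --pt "0 -0.13 0 0 0 0 0" --pt "0 0 0 0 0 0 0"

```text
time: 8.03
eef_pos: [0.5114, -0.3178, 0.2471]
tool_rot: [0.239, -0.659, 0.669, -0.247]
wrist_force: [1.3, -0.8, 0.4]
width: 0.0141
```

Run:
```python
from h import *
s=status.state(); print(s['time'],s['eef_pos'],s['width'],s['wrist_force'])
im,d=snap('wrist','w7')
it,_=snap('scene','s7')
cv2.imwrite('pics/c7.png',np.hstack([im[100:400,150:500,::-1],cv2.resize(it[80:280,150:390,::-1],(360,300))]))
```

```text
8.0333 [ 0.51143112 -0.31780708  0.2470604 ] 0.0141272667668441 [ 1.33379382 -0.81913712  0.39382533]
```

View pics/c7.png

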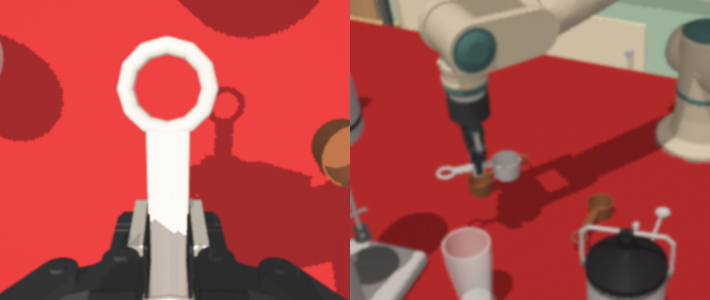

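Run:
```python
from h import *
z=np.load('pics/w7.npz');im=z['im'];H=np.array(optics.get_calibration('wrist')['hand_eye']);K=np.array(optics.get_calibration('wrist')['camera_matrix'])
C=(K,H[:3,:3],H[:3,3]);P=pts(C,z['d'])
m=(im.min(2)>170)&(z['d']>0)&(P[...,1]<.12);m[:125]=0;m[330:]=0;m[:,:260]=0;m[:,375:]=0
q=P[m];c=q.mean(0);U,S,V=np.linalg.svd(q-c);print(len(q),c.round(4),V.round(3),S)
mm=m.copy();mm[228:]=0
v,u=np.nonzero(mm);print('px',u.min(),u.max(),v.min(),v.max())
(cc,r)=cv2.minEnclosingCircle(np.stack([u,v],1)[v<215].astype(np.float32));print(cc,r)
o,rr=ray(C,*cc);n=V[2];X=o+rr*(n@(c-o))/(n@rr);print('eye tool (top surface plane)',X)
print(P[290:320:10,318].round(4))
```

```text
7942 [-0.0002  0.0574  0.0433] [[-0.005  0.011  1.   ]
 [-1.     0.    -0.005]
 [ 0.     1.    -0.011]] [1.86784955 0.71966249 0.06851634]
px 267 366 137 227
(316.8072509765625, 186.17898559570312) 49.99604797363281
eye tool (top surface plane) [-0.00037173  0.05764737  0.06089178]
[[0.     0.057  0.0213]
 [0.     0.0566 0.0173]
 [0.     0.0567 0.0129]]
```

```bash
cat >> h.py <<'E'
TIP=np.array([.587,.0265,.200])
EYE=np.array([-.0004,.0606,.061])
def hang(s,off=.005,T=.9):
    d=-np.sin(.611)*i_+np.cos(.611)*u_;o=-np.cos(.611)*i_-np.sin(.611)*u_
    return TIP+(s-.040)*d+off*o-toolR(T,PSI)@EYE
E
python3 - <<'E'
from h import *
print(hang(.09),hang(.055),hang(.022))
plan([([.44,-.17,.30],toolR(.4,-.35),7),(hang(.09),toolR(.9,PSI),8)],0)
E
```

```text
[0.4701655  0.00879618 0.22797193] [0.49002798 0.01173718 0.19930431] [0.50875547 0.01451012 0.17227484]
[-0.02, -0.03, -0.075, 0.548, -0.731, 0.149, 0],
[-0.025, -0.033, -0.071, 0.548, -0.731, 0.149, 0],
[-0.031, -0.037, -0.067, 0.548, -0.731, 0.149, 0],
[-0.037, -0.04, -0.063, 0.548, -0.731, 0.149, 0],
[-0.041, -0.042, -0.058, 0.548, -0.731, 0.149, 0],
[-0.046, -0.044, -0.052, 0.548, -0.731, 0.149, 0],
[-0.051, -0.047, -0.046, 0.548, -0.731, 0.149, 0],
--
[-0.074, 0.022, -0.024, 0.611, -0.5, 0.38, 0],
[-0.075, 0.024, -0.022, 0.611, -0.5, 0.38, 0],
[-0.075, 0.025, -0.02, 0.611, -0.5, 0.38, 0],
[-0.075, 0.027, -0.018, 0.611, -0.5, 0.38, 0],
[-0.074, 0.029, -0.016, 0.611, -0.5, 0.38, 0],
[-0.074, 0.031, -0.014, 0.611, -0.5, 0.38, 0],
[-0.073, 0.032, -0.012, 0.611, -0.5, 0.38, 0],
[-0.073, 0.035, -0.01, 0.611, -0.5, 0.38, 0],
--
```

play_rows --pt "-0.02 -0.03 -0.075 0.55 -0.73 0.15 0" --pt "-0.025 -0.033 -0.07 0.55 -0.73 0.15 0" --pt "-0.03 -0.037 -0.067 0.55 -0.73 0.15 0" --pt "-0.037 -0.04 -0.063 0.55 -0.73 0.15 0" --pt "-0.04 -0.042 -0.058 0.55 -0.73 0.15 0"

```text
time: 8.55
eef_pos: [0.4585, -0.2112, 0.2787]
tool_rot: [0.3, -0.52, 0.684, -0.416]
wrist_force: [0.6, 0.2, -0.7]
width: 0.0142
```

play_rows --pt "-0.046 -0.044 -0.052 0.55 -0.73 0.15 0" --pt "-0.05 -0.047 -0.046 0.55 -0.73 0.15 0" --pt "-0.074 0.022 -0.024 0.61 -0.5 0.38 0" --pt "-0.075 0.024 -0.022 0.61 -0.5 0.38 0" --pt "-0.075 0.025 -0.02 0.61 -0.5 0.38 0"

```text
time: 8.97
eef_pos: [0.4503, -0.1023, 0.2694]
tool_rot: [0.295, -0.37, 0.666, -0.576]
wrist_force: [1.1, -0.2, -0.8]
width: 0.014
```

play_rows --pt "-0.075 0.027 -0.018 0.61 -0.5 0.38 0" --pt "-0.074 0.029 -0.016 0.61 -0.5 0.38 0" --pt "-0.074 0.03 -0.014 0.61 -0.5 0.38 0" --pt "-0.073 0.032 -0.012 0.61 -0.5 0.38 0" --pt "-0.073 0.035 -0.01 0.61 -0.5 0.38 0"

```text
time: 9.38
eef_pos: [0.4685, 0.0094, 0.2242]
tool_rot: [-0.25, 0.217, -0.616, 0.715]
wrist_force: [1.3, 1.4, -0.6]
width: 0.0145
```

play_rows --pt "0 0 0 0 0 0 0" --pt "0 0 0 0 0 0 0"

```text
time: 9.55
eef_pos: [0.4683, 0.009, 0.2238]
tool_rot: [-0.251, 0.219, -0.615, 0.715]
wrist_force: [0.0, 0.4, -0.8]
width: 0.0146
```

Run:
```python
from h import *
s=status.state(); print(s['time'],s['eef_pos'],s['width'],s['wrist_force'],(Ro.from_quat(s['tool_rot']).inv()*Ro.from_matrix(toolR(.9,PSI))).as_rotvec().round(3))
plan([(hang(.055),toolR(.9,PSI),2)],0)
```

```text
9.55 [0.46826986 0.00901873 0.22375789] 0.014574758796778853 [ 0.03638305  0.38193492 -0.75418167] [ 0.008 -0.003 -0.003]
[0.001, 0.054, -0.009, 0.042, -0.017, -0.017, 0],
[0.001, 0.054, -0.009, 0.042, -0.017, -0.017, 0],
--
```

Run:
```python
from h import *
im,d=snap('wrist','w8');C=cam('wrist','w8')
R=toolR(.9,PSI);z=np.load('pics/w8.npz');E=z['p']+Ro.from_quat(z['q']).apply(EYE)
print('E',E,'proj eye',proj(C,E),'tip',proj(C,TIP),'ringtop',proj(C,E+Ro.from_quat(z['q']).apply([0,-.003,.018])))
P=pts(C,d);g=im.min(2)
m=(g>150)&(P[...,2]>.1)&(np.linalg.norm(P-TIP,axis=-1)<.03);v,u=np.nonzero(m);print(len(u),P[m].mean(0) if len(u) else 0, u.mean() if len(u) else 0,v.mean() if len(u) else 0)
```

```text
E [0.55275988 0.02193019 0.23315201] proj eye [316.93856732 183.3117359 ] tip [318.53295303 175.65211625] ringtop [316.8876192  130.66804933]
280 [0.58721728 0.02530849 0.20342791] 320.9321428571429 170.875
```

View pics/w8.png

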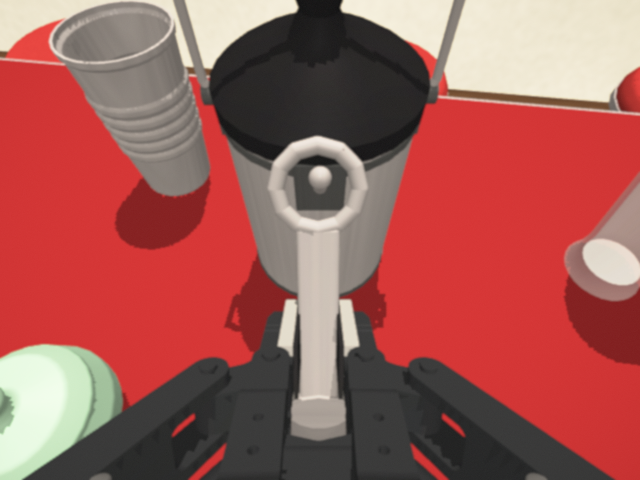

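```bash
sed -i 's/^TIP=.*/TIP=np.array([.5875,.026,.1985])/' h.py
python3 - <<'E'
from h import *
plan([(hang(.050),toolR(.9,PSI),3),(hang(.024),toolR(.9,PSI),3)],0)
E
```

```text
[0.0, 0.043, -0.01, 0.021, -0.012, -0.006, 0],
[0.001, 0.044, -0.01, 0.021, -0.012, -0.006, 0],
[0.0, 0.043, -0.011, 0.021, -0.012, -0.006, 0],
--
[0.0, 0.028, -0.008, 0.0, 0.0, 0.0, 0],
[0.0, 0.028, -0.008, 0.0, 0.0, 0.0, 0],
[0.0, 0.027, -0.009, 0.0, 0.0, 0.0, 0],
--
```

play_rows --pt "0 0.043 -0.01 0.02 -0.01 0 0" --pt "0 0.043 -0.01 0.02 -0.01 0 0" --pt "0 0.043 -0.01 0.02 -0.01 0 0" --pt "0 0 0 0 0 0 0"

```text
time: 9.93
eef_pos: [0.4939, 0.0114, 0.1937]
tool_rot: [-0.249, 0.216, -0.617, 0.715]
wrist_force: [-0.9, 0.1, -1.6]
width: 0.0143
```

play_rows --pt "0 0.028 -0.008 0 0 0 0" --pt "0 0.028 -0.008 0 0 0 0" --pt "0 0 0 0 0 0 0"

```text
time: 10.18
eef_pos: [0.5039, 0.013, 0.1809]
tool_rot: [-0.248, 0.215, -0.617, 0.715]
wrist_force: [-0.6, -0.2, -1.6]
width: 0.0141
```

play_rows --pt "0 0.027 -0.008 0 0 0 0" --pt "0 0 0 0 0 0 0"

```text
time: 10.35
eef_pos: [0.5087, 0.0139, 0.1745]
tool_rot: [-0.248, 0.215, -0.617, 0.716]
wrist_force: [-0.1, 1.1, -0.4]
width: 0.0145
```

Run:
```python
from h import *
im,d=snap('wrist','w9');C=cam('wrist','w9');z=np.load('pics/w9.npz');P=pts(C,d)
Rt=Ro.from_quat(z['q']);E=z['p']+Rt.apply(EYE);print(z['p'],hang(.024),'E',E)
# ball: bright blob in hole vs ring, in tool frame
Q=Rt.inv().apply((P-z['p']).reshape(-1,3)).reshape(P.shape)
g=im.min(2).astype(int)
u,v=proj(C,E);print('eye px',u,v,'tip px',proj(C,TIP))
rad=(E-AX)@i_; print('eye radial',rad,'h',E[2])
m=(g>150)&(np.hypot(Q[...,0]-EYE[0],Q[...,2]-EYE[2])<.03)
q=Q[m]; b=q[q[:,1]<EYE[1]-.008];print('pts above eye plane (ball)',len(b),b.mean(0) if len(b) else '')
for yy in range(120,240,6): print(yy,''.join('#' if g[yy,x]>150 and Q[yy,x,1]>.05 else ('o' if g[yy,x]>150 else '.') for x in range(250,390,3)))
```

```text
[0.50869901 0.01388206 0.17452384] [0.50812047 0.01384206 0.17241299] E [0.59307713 0.02683648 0.18482124]
eye px 316.94377875218254 183.30365378379892 tip px [316.81812489 167.09717731]
eye radial -0.0788640749043143 h 0.18482124038253592
pts above eye plane (ball) 758 [-0.00039136  0.02187495  0.07264355]
120 ...............................................
126 ...............................................
132 ...............................................
138 ....................######.....................
144 ..............##################...............
150 ............########ooooo#########.............
156 ..........#####...ooooooooo...######...........
162 ........######...ooooooooooo....######.........
168 ........####......oooooooooo......####.........
174 .......#####......................#####........
180 .......####........................####........
186 ......#####........................#####.......
192 .......#####......................#####........
198 ........####......................####.........
204 .........####....................#####.........
210 .........######................######..........
216 ...........######...........#######............
222 .............######.......#######..............
228 .................###o#########.................
234 ................##############.................
```

play_rows --pt "0 0 0 0 0 0 0.35" --pt "0 0 0 0 0 0 0.5" --pt "0 0 0 0 0 0 0.6" --pt "0 0 0 0 0 0 0.6" --pt "0 0 0 0 0 0 0.6"

```text
time: 10.82
eef_pos: [0.5088, 0.0142, 0.175]
tool_rot: [-0.248, 0.214, -0.617, 0.716]
wrist_force: [0.1, -0.5, -0.3]
width: 0.0514
```

Run:
```python
from h import *
im,d=snap('wrist','w10');C=cam('wrist','w10');z=np.load('pics/w10.npz');P=pts(C,d)
s=status.state();print(s['time'],s['width'],s['wrist_force'])
g=im.min(2).astype(int);R=((P-AX)@i_);L=((P-AX)@l_)
for yy in range(100,440,12): print(yy,''.join('.' if g[yy,x]<110 or P[yy,x,2]<.0 or abs(L[yy,x])>.03 or R[yy,x]>-.066 else '%d'%min(9,P[yy,x,2]/.025) for x in range(220,420,4)))
```

```text
10.8667 0.05125415551515459 [ 0.15758786  0.6105116  -1.03300712]
100 ..................................................
112 ..................................................
124 ..................................................
136 ..................................................
148 ..................................................
160 ..................77788888888777..................
172 ........9......77777788888888.77777...............
184 ..............7777.....7777.....7777..............
196 ..............666...............6666..............
208 ...............6666...........66666...............
220 .................666666666666666..................
232 .....................666666666....................
244 .....................565555555....................
256 .....................555555555....................
268 .......9.............555555555....................
280 .....................555555554....................
292 ...................2234444444422..................
304 ......555........22333444444443322.......55.......
316 .....555........2233333333333333332.......55......
328 ....666.........23333333333333333332.......66.....
340 ...66...........331111111111111111132........6....
352 ..66...........2211111111111111111122.........66..
364 ................21111111111111111112..............
376 .....................11111111.....................
388 ..................................................
400 ..................................................
412 ..................................................
424 ..................................................
436 ..................................................
```

play_rows --pt "0 -0.06 0 0 0 0 0.6" --pt "0 -0.1 0 0 0 0 0.6" --pt "0 -0.13 0 0 0 0 0.6" --pt "0 -0.1 0 0 0 0 0.6" --pt "0 0 0 0 0 0 0.6"

```text
time: 11.28
eef_pos: [0.419, 0.0005, 0.2524]
tool_rot: [-0.245, 0.209, -0.619, 0.717]
wrist_force: [1.2, -0.6, 1.2]
width: 0.051
```

play_rows --pt "0 0 0 0 0 0 0.6" --pt "0 0 0 0 0 0 0.6" --pt "0 0 0 0 0 0 0.6" --pt "0 0 0 0 0 0 0.6" --pt "0 0 0 0 0 0 0.6"

```text
time: 11.7
eef_pos: [0.4203, 0.0011, 0.2438]
tool_rot: [-0.249, 0.216, -0.616, 0.716]
wrist_force: [-0.1, 0.6, 0.6]
width: 0.0512
```

Run:
```python
from h import *
im,d=snap('wrist','w11');it,_=snap('top','t11');i2,_=snap('scene','s11');s=status.state();print(s['time'],s['eef_pos'],s['wrist_force'])
a=im[0:420,120:520,::-1]; b=cv2.resize(it[100:340,170:500,::-1],(400,300),interpolation=cv2.INTER_CUBIC); c=cv2.resize(i2[190:330,200:400,::-1],(400,290),interpolation=cv2.INTER_CUBIC)
A=cv2.resize(a,(400,590)); A[:420]=a; A[420:]=0
cv2.imwrite('pics/fin.png',np.hstack([A,np.vstack([b,c])]))
C=cam('wrist','w11');P=pts(C,d);g=im.min(2)
R=(P-AX)@i_;L=(P-AX)@l_
m=(g>110)&(abs(L)<.035)&(R<-.068)&(R>-.16)&(P[...,2]>.005);print('scoop z',np.percentile(P[m][:,2],[0.5,50,99.5]),'R',np.percentile(R[m],[1,50,99]))
```

```text
11.85 [0.42027015 0.00104078 0.24466353] [-0.02018239 -0.53376501  0.11007136]
scoop z [0.03249691 0.08780105 0.20508079] R [-0.10959418 -0.08651281 -0.06936589]
```

View pics/fin.png

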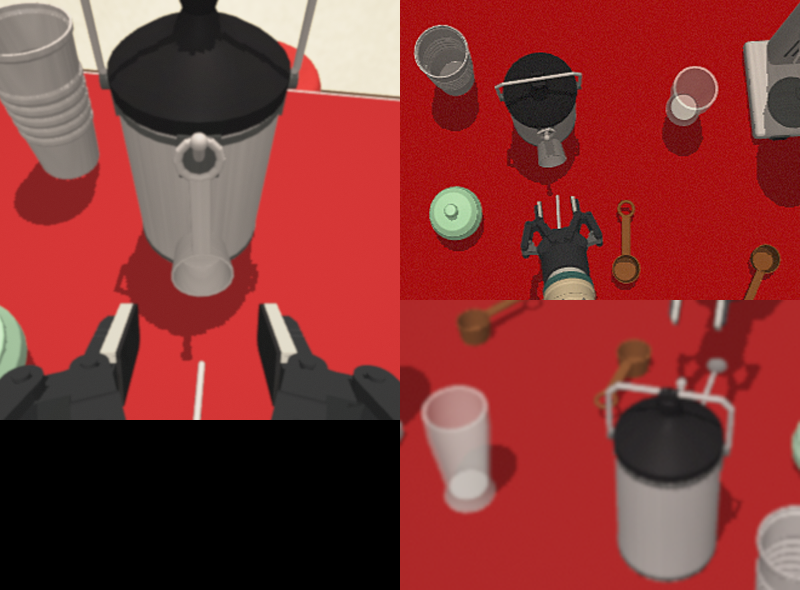

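```bash
python3 -c "
from h import *
print(job.hand_in(), status.state()['time'])"
```

```text
the job is handed in; nothing more can be done
the job is handed in; nothing more can be done
```

I pushed the wire clamp up over the lid into the knob's groove. Then I picked up the steel scoop, not the copper look-alikes, and hung it by its eye on the canister's peg. I handed in at about 12 s of the 54 s allowed.

- **Clamp:** The force on the finger jumped from about 1 N to 4 N at the end of the push, which I took as the hard stop. The bar then measured 264 mm high, against 263 mm expected. The bar-to-peg-tip distance came out at about 85 mm instead of the nominal 88 mm. The peg tip's height read about 4 mm low in the same view, so I put the difference down to measuring error, but I did not check it separately.
- **Scoop:** In the last pictures the eye is around the peg below the ball and the handle hangs down. The lowest visible part of the cup is about 32 mm above the counter. The open gripper stands well clear.
- **Surroundings:** The canister shifted by 1–2 mm at most, going by the peg position before and after the clamp push. The tumbler, mixing cup and sugar bowl look undisturbed in the last pictures. The soda spoon was only partly in view and I did not measure it.

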